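# Bring the lidded pot to a simmer on its induction hob

### The job

Switch on the induction hob under the lidded soup pot by pressing its round push button right down, then turn that hob's knurled dial up, clockwise, until it sits in the click at the simmer mark - the one long mark, towards the pot. Turn the dial by rubbing a fingertip or the outside of the fingers against it, not taking it between the fingers, and take your hand away. Leave the cookware, the other hob's controls and everything else on the counter as they are.

Things in the scene. Friction and masses are not known exactly. Their poses are not given: they have to be found in the camera images.
- pot_hob: induction hob under the lidded soup pot: flat box, 380 mm deep (x), 280 wide (y), top 60 mm over the counter, fixed. Origin: centre of its underside; x points from the control strip (front edge) to the back, y left, z up. Seen from the origin the dial's axis is at x -145, y 0, the push button at x -145, y -80, the cooking zone's centre at x +45 mm. The rest of the strip is flat and bare.
- pot_button (a joint): travel of the push button of the soup pot's hob (m): 0 up, 0.005 fully down; it springs back. About 1.5 N starts it, 5 N takes it right down.
- pot_button_top (a point): centre of the top of that button: grey, round, 22 mm in diameter, 8 mm above the hob top, pressed straight down; z up.
- pot_dial (a joint): angle of the dial on the soup pot's hob (rad): 0 = off, grows turning clockwise seen from above. Nine clicks 0.524 rad (30 degrees) apart, 0 to 4.189, with end stops. 0.03 N m (1.2 N at the rim) moves it out of a click; past half way it snaps on into the next. Simmer is 2.094, pointer straight to the hob's back (+x). It starts one to three clicks short of that.
- pot_dial_top (a point): centre of the flat top of the dial on the soup pot's hob, on its upright axis, 26 mm above the hob top. Black dial, 50 mm in diameter, grippy knurled upright rim from 2 to 26 mm above the hob top. This point turns with the dial: x along the white pointer line, z up. Nine white marks round the dial; simmer is the one long, broad mark (12 mm, others 6).
- pot_zone (a point): centre of the cooking zone of the soup pot's hob, on the glass.
- pan_hob: induction hob under the open divided pan: flat box, 380 mm deep (x), 280 wide (y), top 60 mm over the counter, fixed. Origin: centre of its underside; x points from the control strip (front edge) to the back, y left, z up. Seen from the origin the dial's axis is at x -145, y 0, the push button at x -145, y -80, the cooking zone's centre at x +45 mm. The rest of the strip is flat and bare.
- pan_button (a joint): travel of the push button of the pan's hob (m); leave it alone.
- pan_button_top (a point): centre of the top of the pan hob's button.
- pan_dial (a joint): angle of the dial on the pan's hob (rad): 0 = off, grows turning clockwise seen from above. Nine clicks 0.524 rad (30 degrees) apart, 0 to 4.189, with end stops. 0.03 N m (1.2 N at the rim) moves it out of a click; past half way it snaps on into the next. Leave it where it is.
- pan_dial_top (a point): centre of the flat top of the dial on the pan's hob, on its upright axis, 26 mm above the hob top. Black dial, 50 mm in diameter, grippy knurled upright rim from 2 to 26 mm above the hob top. This point turns with the dial: x along the white pointer line, z up. Nine white marks round the dial; alike.
- pan_dial_pointer (a point): outer end of the white pointer line on the pan hob's dial, 21 mm from its axis.
- pan_zone (a point): centre of the cooking zone of the pan's hob, on the glass.
- pot: lidded soup pot of bare metal on its hob's zone: 190 mm in diameter, 141 mm tall to the top of the black lid knob, two loop handles. Origin at the centre of its underside.
- pan: open shallow hot-pot pan of steel with an S-shaped divider on the other hob's zone: 240 mm in diameter, 66 mm tall, two loop handles. Origin at the centre of its underside.
- shaker: steel shaker, 45 mm in diameter, 82 mm tall, upright between the hobs. Origin at its underside.
- pepper_mill: slimmer, taller steel shaker, 40 mm in diameter, 110 mm tall, upright between the hobs. Origin at its underside.
- sauce_bowl: white bowl, 90 mm in diameter, 40 mm tall, on the counter near the left front. Origin at its underside.
- crock: white crock with a knobbed lid, 118 mm in diameter, 119 mm tall, to the left of the hobs. Origin at its underside.
- cup: white cup, 76 mm in diameter, 75 mm tall, at the left. Origin at its underside.
- sauce_jar: amber glass jar with a steel cap, 68 mm in diameter, 95 mm tall, to the right of the hobs. Origin at its underside.
- ladle: steel ladle, 240 mm long, lying crosswise on the counter at the right, between the robot and the hobs.

How it is judged:
By the outcome, as a careful person would: the job done as asked, in the order asked, and still so for the second after the job is handed in, with the robot touching nothing.
It also fails if it takes over 48 s, if anything falls off the work surface, if the arm or the gripper's body presses on something with over 40 N, if the wrist force passes 120 N, or if a joint passes its speed limit or range.

### The arm

A 7-joint arm with a two-finger parallel gripper is mounted at the origin on the work surface. World frame = base frame: x ahead of the robot, y to its left, z up, the work surface at z = 0. Lengths are in mm, angles in degrees, forces in N, time in s.
With the tool pointing down it reaches from about 350 to 900 mm from the base axis. Payload 8.1 kg.
Tool frame: the origin (TCP) lies midway between the tips of the shut fingers; the grasp point (between the pads) lies 19 mm behind it; z points along the fingers, y is the direction in which the jaws open and shut (so a half turn about z gives the same grasp; the last joint's range is limited). The gripper opens to 85 mm and grips with 20 to 120 N. Pads are 22 mm wide; open, the fingers measure 114 mm over their backs; the gripper's body (76 mm by 85 mm) begins 54 mm behind the grasp point. The pads swing forward as they close: fully open they stand 13 mm farther back than shut.
Start: joints at [70.268, 24.895, 1.432, 90.138, -0.665, 64.973, -4.303], TCP at [149.632, -606.837, 231.323] pointing down, gripper open.
Joint ranges: [-149.89, 149.89], [-25.12, 119.58], [-72.63, 75.52], [4.76, 147.25], [-75.54, 255.54], [6.69, 114.76], [-157.13, 157.13]. Speed limits (degrees/s): [127.2, 127.2, 172.46, 172.46, 180, 180, 180].

### API

Orientations are given as a 3x3 rotation matrix whose columns are the frame's x, y, z axes.
In Python, from workcell import env gives the robot as it stands.
- The arm moves only by the tool carry_out, never from a script. Its argument "steps" is one flat list of numbers, 4 for each row, row after row: the shift along the tool's x, y, z in mm, then the turn about the tool's z in degrees. In form: [tx, ty, tz, spin, tx, ty, tz, spin, ...]. A call has 1 to 8 rows; each row shifts and turns the commanded pose from where the row before left it, along the tool's axes as they then stand; what a row does not reach is not made up. A row lasts 1/8 s, in which the tool goes at most 62.5 mm and 10.7 degrees, less where a joint would pass 70% of its speed; a pose out of reach is approached as far as the arm can. A call is refused whole if a number of a shift passes 62.5 or a number of a turn 10.7, either way. A call with a gripper value outside its range is refused whole. "fingers" is the opening, from 0 (shut) to 1 (fully open), set as the call begins (left out, the last holds). The fingers move at their own pace and stop on an object; the grip force is fixed at half the most. Time passes only in rows, so rows that do not move let the fingers close. It gives the time, the measured TCP pose, the force and the opening at its end, in the units of the state.
- env.get_state(): the state, without advancing time (a new reading comes with each control period).
- env.camera(name): name is "scene" or "top" or "wrist"; returns a dict with "frame" (480x640x3 uint8, blue, green, red), "range_z" (480x640 float32, mm along the optical axis (not along the pixel's ray), 0 where there is no reading), "fx", "fy", "cx", "cy" (pixels), "world_to_cam" (4x4, takes a point from world to camera coordinates). Camera axes: x right, y up, looking along -z (the intrinsics and any distortion apply to the point x, -y, -z); pixel columns grow to the right and rows downward; lengths in mm; the calibration is good to about 2 mm. A picture is of the moment at which its call begins.
- env.job_done(): hands the job in, once; it reports no verdict.
The state is a dict: "time": time; "joints": joint angles; "dq": joint speeds; "tau": joint torques, N m; "position": TCP position; "ee_rot": TCP orientation; "wrist_force": force on the tool from outside, world axes, zero at the start; "ft_torque": the same for the moment, N m; "finger_gap": finger opening in mm.
Only numpy, scipy, OpenCV 4.12 (cv2) and the standard library are available. Lean on these libraries where they do the work, as an engineer would, in place of code of your own. Each camera call takes 0.05 s, during which the arm holds its last target.

## Working session

There is one attempt and no reset: what is moved stays moved. The work goes in short steps, Python scripts to look and compute and a tool call to move; the robot and the scene stay as the last step left them, time stands still between calls to the robot, and variables do not carry over. Pictures are saved under pics/ and viewed, and the job is handed in when it is done.

Besides the shell and the picture viewer there is one more tool, called after "Request:" by a JSON object that holds its "api" and its "payload". carry_out: Moves the arm, as the interface text tells. Its arguments: {"type":"object","properties":{"steps":{"type":"array","items":{"type":"number"}},"fingers":{"type":"number"}},"required":["steps"]}

```bash
mkdir -p pics; cat > h.py <<'E'
import numpy as np, cv2
from workcell import env
def snap(n,fn):
    c=env.camera(n); cv2.imwrite('pics/'+fn,c['frame']); np.savez('pics/'+fn[:-4]+'.npz',**c); return c
def ray(c,u,v):
    M=np.array(c['world_to_cam']);R=M[:3,:3];t=M[:3,3]
    d=np.array([(u-c['cx'])/c['fx'],-(v-c['cy'])/c['fy'],-1.]); return -R.T@t,R.T@d
def onz(c,u,v,z):
    o,d=ray(c,u,v); return o+d*(z-o[2])/d[2]
def proj(c,p):
    M=np.array(c['world_to_cam']);q=M[:3,:3]@np.array(p)+M[:3,3]
    return c['cx']+c['fx']*q[0]/-q[2], c['cy']-c['fy']*q[1]/-q[2]
E
python3 - <<'E'
from h import *
for n in('scene','top','wrist'):
    c=snap(n,n+'1.png'); print(n,c['fx'],c['cx'],c['cy'],[k for k in c]); print(np.round(c['world_to_cam'],3))
s=env.get_state(); print(s['time'],s['position'],s['ee_rot'],s['finger_gap'],s['wrist_force'])
E
```

```text
scene 454.26302852737535 316.6084017375977 233.31212578099854 ['frame', 'range_z', 'fx', 'fy', 'cx', 'cy', 'world_to_cam']
[[-4.460000e-01  8.950000e-01 -1.600000e-02  2.146660e+02]
 [-6.800000e-01 -3.270000e-01  6.560000e-01  2.989560e+02]
 [ 5.820000e-01  3.030000e-01  7.550000e-01 -1.624684e+03]
 [ 0.000000e+00  0.000000e+00  0.000000e+00  1.000000e+00]]
top 462.6176712550775 319.5556663318889 239.6232395798372 ['frame', 'range_z', 'fx', 'fy', 'cx', 'cy', 'world_to_cam']
[[ 1.900000e-02 -1.000000e+00  2.300000e-02 -1.901500e+01]
 [ 9.800000e-01  2.400000e-02  1.970000e-01 -5.373540e+02]
 [-1.970000e-01  1.900000e-02  9.800000e-01 -1.360264e+03]
 [ 0.000000e+00  0.000000e+00  0.000000e+00  1.000000e+00]]
wrist 338.28248387306604 319.6429109233156 236.9732466100323 ['frame', 'range_z', 'fx', 'fy', 'cx', 'cy', 'world_to_cam']
[[ 2.40000e-01 -9.71000e-01 -1.00000e-03 -6.24181e+02]
 [ 9.19000e-01  2.28000e-01 -3.21000e-01  4.36780e+01]
 [ 3.12000e-01  7.60000e-02  9.47000e-01 -3.80366e+02]
 [ 0.00000e+00  0.00000e+00  0.00000e+00  1.00000e+00]]
0.15 [ 149.50977365 -606.4674199   230.71376864] [[ 9.70936572e-01  2.39336651e-01 -3.74350816e-04]
 [ 2.39336928e-01 -9.70935897e-01  1.14860216e-03]
 [-8.85680512e-05 -1.20481581e-03 -9.99999270e-01]] 85.43702522542982 [-0.05720866  0.25448096  0.17502208]
```

View pics/top1.png

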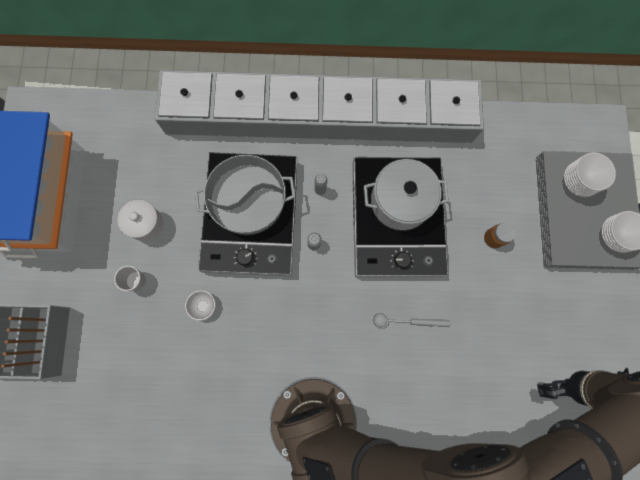

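View pics/scene1.png

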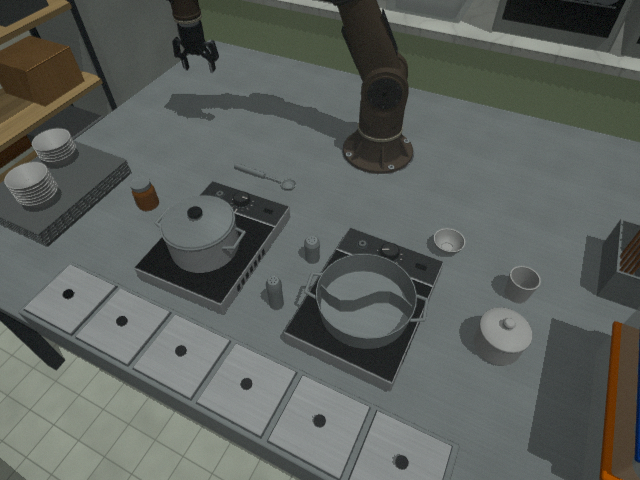

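The top view shows the pot hob on the right, with its dial near (403,259) and button near (429,260). The ladle is in front of it at about (410,321). I'll zoom in next.

```bash
python3 - <<'E'
from h import *
a=cv2.imread('pics/top1.png')[235:285,345:455]
cv2.imwrite('pics/topz.png',cv2.resize(a,None,fx=7,fy=7,interpolation=cv2.INTER_CUBIC))
c=dict(np.load('pics/top1.npz'))
for u,v,z in((403.5,259,86),(429,260,68),(356,274,60),(446,275,60),(356,158,60),(442,158,60)): print(onz(c,u,v,z), c['range_z'][int(v),int(u)])
E
```

```text
[ 478.39978916 -257.38410442   86.        ] 1377.0842
[ 480.0578421  -338.21019477   68.        ] 1391.3173
[ 433.72156575 -118.69232083   60.        ] 1393.5571
[ 436.76779265 -390.58417318   60.        ] 1399.0433
[ 802.21770375 -117.24132229   60.        ] 1469.0724
[ 809.99883558 -390.75909165   60.        ] 1529.515
```

View pics/topz.png

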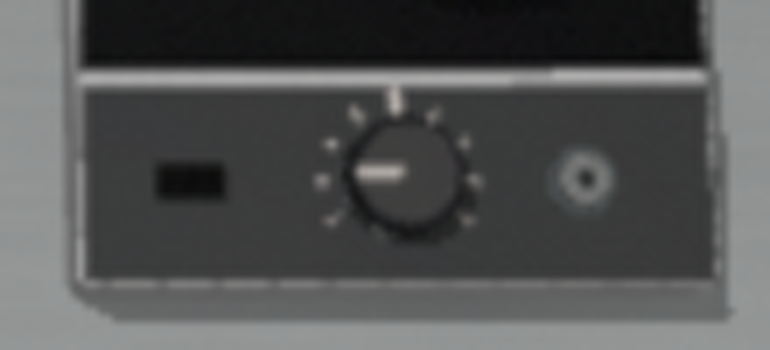

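The dial pointer points left (+y), three clicks short of simmer, so the turn is 90° clockwise. I'll start by aligning the tool, shutting the fingers and approaching the button.

Request:
{"api": "carry_out", "payload": {"steps": [0,0,0,6.9,0,0,0,6.9,30,-24,0,0,40,-32,0,0,40,-32,0,0,40,-32,0,0,40,-32,0,0,40,-32,0,0], "fingers": 0}}

```text
time: 1.15
position: [380.5, -421.4, 231.2]
ee_rot: [[1.0, 0.001, -0.0], [0.001, -1.0, 0.0], [-0.0, -0.0, -1.0]]
wrist_force: [0.4, -0.5, -0.3]
finger_gap: 0.2
```

Request:
{"api": "carry_out", "payload": {"steps": [35,-30,0,0,35,-30,0,0,28,-24,30,0,0,0,30,0,0,0,0,0]}}

```text
time: 1.78
position: [476.0, -337.4, 169.1]
ee_rot: [[1.0, 0.002, -0.004], [0.002, -1.0, 0.002], [-0.004, -0.002, -1.0]]
wrist_force: [-0.7, -0.6, 0.5]
finger_gap: -0.1
```

```bash
python3 - <<'E'
from h import *
c=snap('wrist','w2.png');t=snap('top','t2.png')
s=env.get_state(); print(s['time'],s['position'],s['wrist_force'])
M=c['world_to_cam'];print(-M[:3,:3].T@M[:3,3])
print(proj(c,(479,-338,68)),proj(c,(478,-257,86)),proj(c,s['position']))
E
```

```text
1.875 [ 477.12283296 -339.18260391  171.87420836] [ 1.66623236 -0.51143183 -0.14275525]
[ 557.93265527 -337.69025547  311.7488224 ]
(np.float64(320.42132064598735), np.float64(230.7873331884501)) (np.float64(206.04279618782758), np.float64(239.64508940403368)) (np.float64(322.9943983886302), np.float64(302.89201012303124))
```

View pics/w2.png

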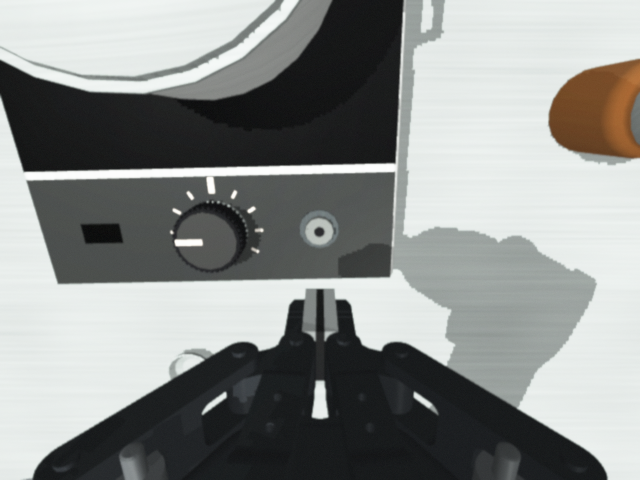

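The wrist view shows the button at (319,230) and the dial at (207,240), which matches the top-view estimates to about 1 px. Next I descend over the button.

Request:
{"api": "carry_out", "payload": {"steps": [2,0,30,0,0,0,30,0,0,0,20,0,0,0,15,0,0,0,0,0,0,0,0,0]}}

```text
time: 2.62
position: [480.0, -339.1, 77.4]
ee_rot: [[1.0, 0.0, 0.001], [0.0, -1.0, -0.001], [0.001, 0.001, -1.0]]
wrist_force: [-0.4, -0.4, 1.1]
finger_gap: -0.1
```

Request:
{"api": "carry_out", "payload": {"steps": [0,0,4,0,0,0,4,0,0,0,2,0,0,0,0,0]}}

```text
time: 3.12
position: [479.6, -338.6, 66.4]
ee_rot: [[1.0, 0.001, 0.0], [0.001, -1.0, -0.0], [0.0, 0.0, -1.0]]
wrist_force: [0.8, -0.0, 2.8]
finger_gap: 0.1
```

Request:
{"api": "carry_out", "payload": {"steps": [0,0,2,0,0,0,1,0,0,0,0,0]}}

```text
time: 3.5
position: [479.6, -338.6, 63.4]
ee_rot: [[1.0, 0.001, 0.0], [0.001, -1.0, -0.0], [0.0, 0.0, -1.0]]
wrist_force: [-0.6, -0.1, 4.8]
finger_gap: 0.1
```

Request:
{"api": "carry_out", "payload": {"steps": [0,0,1,0,0,0,1,0,0,0,0,0]}}

```text
time: 3.88
position: [479.6, -338.7, 62.9]
ee_rot: [[1.0, 0.001, 0.001], [0.001, -1.0, -0.001], [0.001, 0.001, -1.0]]
wrist_force: [-5.6, 2.4, 21.3]
finger_gap: -0.2
```

The button bottomed out at z 62.9 with 21 N. I'll retract and go in front of the dial.

Request:
{"api": "carry_out", "payload": {"steps": [0,0,-10,0,0,0,-40,0,-24,-36,0,0,-24,-37,0,0,0,0,0,0]}}

```text
time: 4.5
position: [429.2, -262.6, 111.0]
ee_rot: [[1.0, 0.004, -0.003], [0.004, -1.0, 0.002], [-0.003, -0.002, -1.0]]
wrist_force: [0.5, -0.7, 0.7]
finger_gap: 0.0
```

```bash
python3 - <<'E'
from h import *
c=snap('wrist','w3.png')
s=env.get_state(); print(s['time'],s['position'],s['wrist_force'])
print(onz(c,207,240,86))
E
```

```text
4.55 [ 430.58962838 -264.47947043  111.30491871] [ 0.65693635 -0.41724924 -0.17343137]
[ 451.44958701 -203.4131977    86.        ]
```

View pics/w3.png

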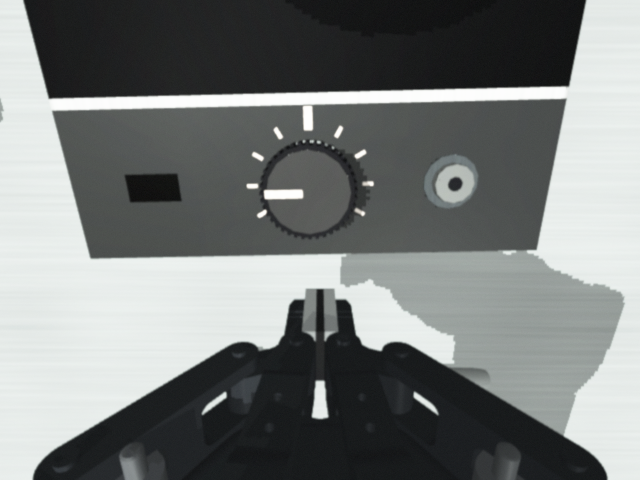

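The dial centre is at (308,193), the pointer still points left, and the fingers are clear in front. I'll lower, then feel forward for the rim.

Request:
{"api": "carry_out", "payload": {"steps": [0,0,25,0,0,0,18,0,0,0,0,0,4,0,0,0,2,0,0,0,0,0,0,0]}}

```text
time: 5.3
position: [438.0, -265.8, 68.9]
ee_rot: [[1.0, 0.001, 0.001], [0.001, -1.0, -0.001], [0.001, 0.001, -1.0]]
wrist_force: [-0.3, 0.1, -0.7]
finger_gap: 0.1
```

Request:
{"api": "carry_out", "payload": {"steps": [2,0,0,0,1,0,0,0,0,0,0,0]}}

```text
time: 5.68
position: [440.4, -265.6, 68.3]
ee_rot: [[1.0, 0.001, 0.0], [0.001, -1.0, -0.0], [0.0, 0.0, -1.0]]
wrist_force: [-0.4, 0.1, 0.3]
finger_gap: 0.1
```

Request:
{"api": "carry_out", "payload": {"steps": [1,0,0,0,1,0,0,0,0,0,0,0]}}

```text
time: 6.05
position: [442.4, -265.6, 68.3]
ee_rot: [[1.0, 0.001, -0.0], [0.001, -1.0, -0.0], [-0.0, 0.0, -1.0]]
wrist_force: [0.4, -0.7, -0.7]
finger_gap: -0.0
```

Request:
{"api": "carry_out", "payload": {"steps": [1,0,0,0,0,0,0,0]}}

```text
time: 6.3
position: [442.6, -265.6, 68.2]
ee_rot: [[1.0, 0.001, -0.001], [0.001, -1.0, 0.0], [-0.001, -0.0, -1.0]]
wrist_force: [-3.3, 0.4, 1.8]
finger_gap: 0.2
```

Request:
{"api": "carry_out", "payload": {"steps": [1,0,0,0,0,0,0,0]}}

```text
time: 6.55
position: [442.7, -265.6, 68.1]
ee_rot: [[1.0, 0.0, -0.003], [0.0, -1.0, 0.0], [-0.003, -0.0, -1.0]]
wrist_force: [-6.5, -0.5, 4.6]
finger_gap: -0.2
```

Contact is at about 6.5 N. Now I rub towards +y.

Request:
{"api": "carry_out", "payload": {"steps": [0,-2,0,0,0,-2,0,0,0,-2,0,0,0,-2,0,0,0,-2,0,0,0,-2,0,0,0,0,0,0]}}

```text
time: 7.42
position: [442.4, -253.1, 68.1]
ee_rot: [[1.0, 0.0, -0.003], [0.0, -1.0, 0.001], [-0.003, -0.001, -1.0]]
wrist_force: [-6.6, 1.4, 5.8]
finger_gap: 0.4
```

```bash
cat > look.py <<'E'
from h import *
import sys
n=sys.argv[1]
t=snap('top','t%s.png'%n);c=snap('wrist','w%s.png'%n)
print(env.get_state()['time'],env.get_state()['position'],env.get_state()['wrist_force'])
a=cv2.resize(t['frame'][235:285,350:450],None,fx=5,fy=5,interpolation=cv2.INTER_CUBIC)
b=c['frame'][80:330,150:500]
b=cv2.resize(b,None,fx=1.4,fy=1.4)
w=np.zeros((250+350,500,3),np.uint8); w[:250,:500]=a; w[250:600,:490]=b[:350]
cv2.imwrite('pics/l%s.png'%n,w)
E
python3 look.py 4
```

```text
7.525 [ 442.43512505 -253.16891159   68.04943645] [-7.29321956  1.86712587  6.23670719]
```

View pics/l4.png

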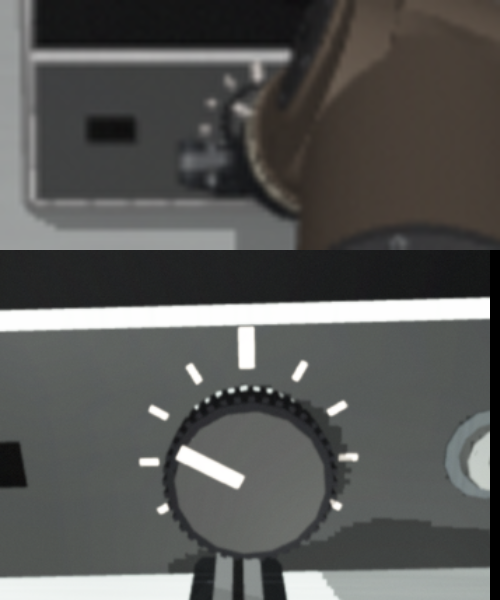

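The rub carries the dial about 28°, with the pointer near the next mark. I'll back off, return and repeat.

Request:
{"api": "carry_out", "payload": {"steps": [-5,0,0,0,0,13,0,0,0,0,0,0,4,0,0,0,1,0,0,0,0,0,0,0]}}

```text
time: 8.28
position: [442.9, -266.8, 68.1]
ee_rot: [[1.0, 0.0, -0.003], [0.0, -1.0, 0.0], [-0.003, -0.0, -1.0]]
wrist_force: [-7.6, -2.4, 5.0]
finger_gap: -0.2
```

Request:
{"api": "carry_out", "payload": {"steps": [0,-2,0,0,0,-2,0,0,0,-2,0,0,0,-2,0,0,0,-2,0,0,0,-2,0,0,0,-1,0,0,0,0,0,0]}}

```text
time: 9.28
position: [442.4, -253.5, 68.1]
ee_rot: [[1.0, 0.0, -0.004], [0.0, -1.0, 0.001], [-0.004, -0.001, -1.0]]
wrist_force: [-8.1, -0.5, 5.8]
finger_gap: 0.1
```

```bash
python3 look.py 5
```

```text
9.375 [ 442.43102667 -253.5062461    68.05738234] [-7.80378571 -0.312303    6.28497583]
```

View pics/l5.png

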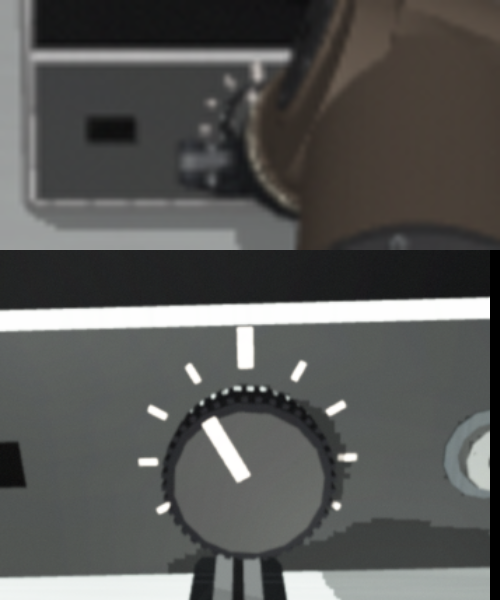

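The second stroke brought the pointer to the mark just before simmer. One more.

Request:
{"api": "carry_out", "payload": {"steps": [-5,0,0,0,0,13,0,0,0,0,0,0,4,0,0,0,1,0,0,0,0,0,0,0]}}

```text
time: 10.12
position: [442.9, -266.7, 68.1]
ee_rot: [[1.0, 0.0, -0.003], [0.0, -1.0, 0.0], [-0.003, -0.0, -1.0]]
wrist_force: [-5.3, -1.2, 4.9]
finger_gap: -0.0
```

Request:
{"api": "carry_out", "payload": {"steps": [0,-2,0,0,0,-2,0,0,0,-2,0,0,0,-2,0,0,0,-2,0,0,0,-2,0,0,0,-1,0,0,0,0,0,0]}}

```text
time: 11.12
position: [442.4, -253.4, 68.0]
ee_rot: [[1.0, 0.0, -0.004], [0.0, -1.0, 0.001], [-0.004, -0.001, -1.0]]
wrist_force: [-7.0, -0.6, 5.4]
finger_gap: 0.0
```

```bash
python3 look.py 6
```

```text
11.225 [ 442.42278337 -253.45880849   68.04486641] [-7.33159332 -1.64182173  6.23336645]
```

View pics/l6.png

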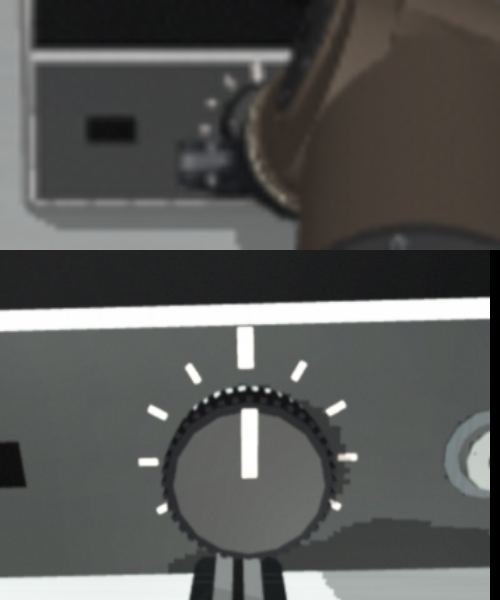

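The pointer lines up with the long mark. I'll back straight off, lift and retreat.

Request:
{"api": "carry_out", "payload": {"steps": [-3,0,0,0,-7,0,0,0,0,0,-40,0,0,0,-50,0,-30,25,-20,0,-30,40,0,0,-20,50,0,0,0,0,0,0]}}

```text
time: 12.22
position: [351.8, -372.7, 178.5]
ee_rot: [[1.0, -0.006, -0.0], [-0.006, -1.0, -0.002], [-0.0, 0.002, -1.0]]
wrist_force: [0.8, 1.2, -0.8]
finger_gap: -0.0
```

Request:
{"api": "carry_out", "payload": {"steps": [-35,45,0,0,-35,45,0,0,-35,45,0,0,-35,45,0,0,0,0,0,0,0,0,0,0]}}

```text
time: 12.98
position: [215.5, -547.8, 177.9]
ee_rot: [[1.0, 0.001, 0.001], [0.001, -1.0, 0.001], [0.001, -0.001, -1.0]]
wrist_force: [0.2, 0.9, 0.1]
finger_gap: -0.2
```

```bash
python3 look.py 7; python3 - <<'E'
from h import *
a=cv2.imread('pics/t7.png'); cv2.imwrite('pics/t7z.png',cv2.resize(a[235:285,345:455],None,fx=7,fy=7,interpolation=cv2.INTER_CUBIC))
E
```

```text
13.075 [ 216.31175403 -547.36724645  178.1915    ] [ 0.50425205  0.09853265 -0.09425697]
```

View pics/t7z.png

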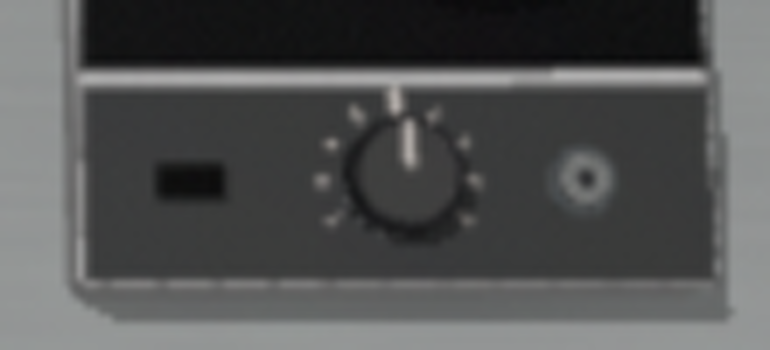

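View pics/t7.png

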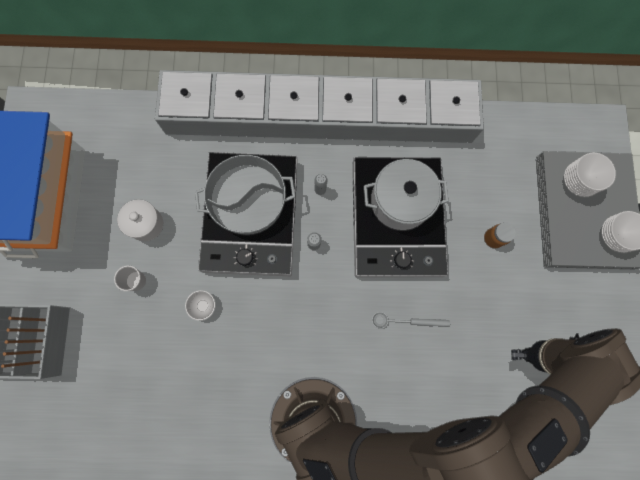

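The pointer stands straight up at the long mark (zoom: tip at (406,120), mark at (396,100); the small offset is height parallax). Everything else is where it was and the arm is clear, so I'm handing in.

```bash
python3 -c "
from h import *
print(env.job_done())"
```

```text
the job is handed in; nothing more can be done
None
```

The pot hob is switched on and its dial is at the simmer mark; I handed the job in at about 13 s.

- **Button:** I pressed it with the shut fingertips until it stopped, at 21 N with the tip at z = 62.9 mm. By the force and depth it was right down; the hob gave no visible sign of being on.
- **Dial:** It started three clicks short. I turned it clockwise with three sideways rubs of the shut fingertips on the front of the rim, about 7 N each, then backed straight off.
- **Last checks:** With the hand clear, the top view shows the pointer at the long mark. The wrist force is near zero. By eye in the last top view, the cookware, the other hob's controls and the rest of the counter look unmoved. No check failed or disagreed.

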